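Find the concealed catch and open the battery door

ROBOT

A 6-joint arm with a two-finger parallel gripper is mounted at the origin on a cart in front of the work surface, level with it; the furniture and walls round the work are solid. World frame = base frame: x ahead of the robot, y to its left, z up, the work surface at z = 0. Lengths are in m, angles in rad, forces in N, time in s.
With the tool pointing down it reaches from about 0.425 to 0.95 m from the base axis. Payload 3.5 kg.
Tool frame: the origin (TCP) lies midway between the tips of the shut fingers; the grasp point (between the pads) lies 19 mm behind it; z points along the fingers, y is the line along which they close (so a half turn about z gives the same grasp; the last joint's range is limited). The gripper opens to 85 mm and grips with 20 to 120 N. Pads are 22 mm wide; open, the fingers measure 114 mm over their backs; the gripper's body (76 mm by 85 mm) begins 54 mm behind the grasp point. The pads swing forward as they close: fully open they stand 13 mm farther back than shut.
Start: joints at [-0.15, 0.286, 1.577, -0, 1.279, -0.15], TCP at [0.675, 0, 0.231] pointing down, gripper open.
Joint ranges: [-2.77, 2.77], [-0.9, 2.22], [0.21, 2.48], [-1.53, 4.67], [0.24, 2.81], [-2.84, 2.84]. Speed limits (rad/s): [2.79, 2.79, 3.14, 3.14, 3.14, 3.14].

INTERFACE

Orientations are given as a unit quaternion [w, x, y, z].
In Python, from station import ctrl gives the robot as it stands.
- The arm moves only by the shell command python3 -m handwheel 'ROWS'. ROWS is JSON, a list of rows, each an object of numbers: "tx", "ty", "tz": the shift along the tool's x, y, z in cm; "wx", "wy", "wz": the turn, a rotation vector about the tool's x, y, z in degrees; "gripper": the opening in per cent of the stroke, from 0 (shut) to 100 (fully open). In form: [{"tx": .., "ty": .., "tz": .., "wx": .., "wy": .., "wz": .., "gripper": ..}, ...]. A call has 1 to 20 rows; each row shifts and turns the commanded pose from where the row before left it, along the tool's axes as they then stand; what a row does not reach is not made up. A row lasts 1/12 s, in which the tool goes at most 41.7 mm and 7.16 degrees, less where a joint would pass 70% of its speed; a pose out of reach is approached as far as the arm can. A call with a gripper value outside its range is refused whole. The fingers move at their own pace and stop on an object; the grip force is fixed at half the most. Time passes only in rows, so rows that do not move let the fingers close. It gives the time, the measured TCP pose, the force, the opening and the grip force at its end, in the units of the state.
- ctrl.observe(): the state, without advancing time (a new reading comes with each control period).
- ctrl.read_camera(name): name is "scene" or "side" or "wrist"; returns (picture, depth): 384x512x3 uint8, red, green, blue; 384x512 float32, m along the optical axis (not along the pixel's ray), 0 where there is no reading.
- ctrl.camera_model(name): a dict with "K" (3x3 intrinsics, pixels), "dist_coeffs" ([k1, k2, p1, p2, k3] as OpenCV has them; the pictures are not rectified), "world_to_cam" (4x4, takes a point from world to camera coordinates); the wrist camera has in their place "mount" (4x4, takes a point from camera to tool coordinates, whose origin is the TCP and whose axes are the flange's). Camera axes: x right, y down, z forward; pixel columns grow to the right and rows downward; lengths in m; the calibration is good to about 2 mm. A picture is of the moment at which its call begins: read the wrist's pose just before it. camera_model takes no time and is no camera call.
- ctrl.hand_in(): hands the job in; it is judged then, once.
The state is a dict: "clock": time; "qpos": joint angles; "dq": joint speeds; "joint_efforts": joint torques, N m; "eef_pos": TCP position; "tcp_rot": TCP orientation; "contact_force": force on the tool from outside, world axes, zero at the start; "ft_torque": the same for the moment, N m; "gripper_width": finger opening in m; "finger_force": force on a finger pad.
Only numpy, scipy, OpenCV 4.12 (cv2) and the standard library are available. Lean on these libraries where they do the work, as an engineer would, in place of code of your own. Each camera call takes 0.05 s, during which the arm holds its last target. There are 200 camera calls.

TASK

Open the battery door of the dosing controller that lies on the table. The door is locked by a concealed catch, which is one of the five identical flush white plates on the panel: feel along them with gentle presses of the shut fingertips until one gives, press that plate fully home, then push the raised grey door by its right-hand end to the left until it is fully open. Grip and lift nothing, never press hard, and leave the small things lying on and around the panel where they are.

Things in the scene. Friction and masses are not known exactly. Their poses are not given: they have to be found in the camera images.
- panel: dosing controller lying on its back, fixed: flat box 220 (x) x 344 (y) x 40 mm with a white face; origin at the centre of its underside, x away from the robot to the edge with two cable glands, y to its left end, z up; yaw varies. Far half (x +55 mm): row of five identical flush plates, one of them the concealed catch. Near half (x -52 mm): raised battery door, left of it a flat display.
- catch_plate (a joint): how far the concealed catch plate is pressed in, m: 0 flush, 0.006 home against its stop. It starts to give at about 4 N straight down, has no spring and stays where it is left. It unlocks the battery door from about 0.004 on.
- battery_door (a joint): how far the battery door is slid open, m: 0 shut, 0.055 fully open at its stop. It moves along the panel's +y (to the left). Until the catch is in it is locked and moves less than 1 mm; then it slides against about 4 N of friction and stays where it is left.
- door_end (a point): middle of the battery door's right-hand end face, 6.5 mm above the white face; push here towards the panel's +y. It moves with the door; axes as the panel. The door is a ribbed grey slab 95 (x) x 110 (y) mm, top 12 mm above the white face; right of its end 57 mm of bare face is free. Guide rails 6 mm high, 97 mm apart, run beside the door and 5 mm past this end.
- plate_1 (a point): centre of the top of plate 1 of 5 in the row, counted from the panel's right end (its -y); axes as the panel. White plate 46 (x) x 50 (y) mm, flush with the face 40 mm above the table, in an opening 49 x 53 mm; plates are 60 mm apart. One of the five, another each time and not to be told by looking, is the catch; the other four are rigid blanks.
- plate_2 (a point): centre of the top of plate 2 of 5 in the row, counted from the panel's right end (its -y); axes as the panel. White plate 46 (x) x 50 (y) mm, flush with the face 40 mm above the table, in an opening 49 x 53 mm; plates are 60 mm apart. One of the five, another each time and not to be told by looking, is the catch; the other four are rigid blanks.
- plate_3 (a point): centre of the top of plate 3 of 5 in the row, counted from the panel's right end (its -y); axes as the panel. White plate 46 (x) x 50 (y) mm, flush with the face 40 mm above the table, in an opening 49 x 53 mm; plates are 60 mm apart. One of the five, another each time and not to be told by looking, is the catch; the other four are rigid blanks.
- plate_4 (a point): centre of the top of plate 4 of 5 in the row, counted from the panel's right end (its -y); axes as the panel. White plate 46 (x) x 50 (y) mm, flush with the face 40 mm above the table, in an opening 49 x 53 mm; plates are 60 mm apart. One of the five, another each time and not to be told by looking, is the catch; the other four are rigid blanks.
- plate_5 (a point): centre of the top of plate 5 of 5 in the row, counted from the panel's right end (its -y); axes as the panel. White plate 46 (x) x 50 (y) mm, flush with the face 40 mm above the table, in an opening 49 x 53 mm; plates are 60 mm apart. One of the five, another each time and not to be told by looking, is the catch; the other four are rigid blanks.
- thermostat_0: black thermostat with two upright blades, 21 x 38 x 22 mm, loose on the panel's face near its left front corner; origin at the centre of its underside; to be left alone
- soap_bar: white soap bar 39 x 87 x 24 mm, loose on the table right of the panel; origin at the centre of its underside; to be left alone
- dosing_cup: translucent dosing cup, 57 mm across, 49 mm high, loose on the table left of the panel; origin at the centre of its underside; to be left alone
- peg_a: wooden clothes peg 15 x 72 x 12 mm, loose on the table left of the panel; origin at the centre of its underside; to be left alone
- thread_spool_3: thread spool 29 mm across, 48 mm high, standing loose on the table right of the panel; origin at the centre of its underside; to be left alone

How it is judged:
On the way, in this order (a step that is already met when the one before it is completed fails the run):
1. the catch plate is pressed home with the door still shut (value of joint catch_plate above 0.0045 m and value of joint battery_door below 0.005 m), for 0.2 s.
2. the battery door is pushed fully open (value of joint battery_door above 0.05 m), for 0.2 s.
At the end, for the whole second after the job is handed in: the catch plate is in by more than 4.5 mm of its 6, the battery door is open by more than 50 mm of its 55 and at rest, and the five small things are within 20 mm of where they were (value of joint catch_plate above 0.0045 m and value of joint battery_door above 0.05 m and velocity of joint battery_door between -0.01 and 0.01 m/s and distance of each of thermostat_0, soap_bar, dosing_cup, peg_a, thread_spool_3 from where it was at the start of the episode below 0.02 m); the robot touches nothing.
It fails at once if one of the small things on or around the panel is lifted or moved by 20 mm or more (distance of any of thermostat_0, soap_bar, dosing_cup, peg_a, thread_spool_3 from where it was at the start of the episode above 0.02 m).
It fails at once if the robot presses with more than 45 N (contact force between the fingers and anything else above 45 N).
It also fails if it takes over 48 s, if anything falls off the work surface, if the arm or the gripper's body presses on something with over 40 N, if the wrist force passes 120 N, or if a joint passes its speed limit or range.

## Working session

There is one attempt and no reset: what is moved stays moved. The work goes in short steps, Python scripts to look and compute and a shell command to move; the robot and the scene stay as the last step left them, time stands still between calls to the robot, and variables do not carry over. Pictures are saved under pics/ and viewed, at most 10 in all, crops included, and the job is handed in when it is done.

```bash
mkdir -p pics; ls; python3 - <<'E'
from station import ctrl
import cv2,numpy as np
s=ctrl.observe();print(s)
for n in ["scene","wrist"]:
    p,d=ctrl.read_camera(n);cv2.imwrite(f"pics/{n}0.png",cv2.cvtColor(p,cv2.COLOR_RGB2BGR));np.save(f"{n}0.npy",d)
    print(ctrl.camera_model(n))
E
```

```text
pics
{'clock': 0.0, 'qpos': array([-1.49972883e-01,  2.87169286e-01,  1.57818846e+00, -8.75256363e-06,
        1.27858505e+00, -1.50000405e-01]), 'dq': array([ 8.30483698e-05,  1.73214972e-03,  9.62100258e-05,  2.11870826e-04,
       -6.55261693e-04,  3.22159101e-04]), 'joint_efforts': array([-1.79628755e-04, -4.05981302e+01, -2.92628127e+01, -1.54224781e-04,
        5.81841552e-03,  3.74769741e-06]), 'eef_pos': array([6.74341478e-01, 1.45291091e-04, 2.29938554e-01]), 'tcp_rot': array([-9.43244483e-04,  7.07095668e-01,  7.07116918e-01, -7.00787605e-04]), 'contact_force': array([ 0.0080848 , -0.33357267, -0.27303212]), 'ft_torque': array([-0.01849127,  0.03302937, -0.03190011]), 'finger_force': 0.0, 'gripper_width': 0.08512362989524895}
{'K': array([[485.99294359,   0.        , 253.481213  ],
       [  0.        , 485.99294359, 196.71319686],
       [  0.        ,   0.        ,   1.        ]]), 'dist_coeffs': array([-0.18593018,  0.        ,  0.        ,  0.        ,  0.        ]), 'world_to_cam': array([[ 0.60248511, -0.79794986, -0.01696201, -0.36116753],
       [-0.40321292, -0.28596419, -0.86927776,  0.27631773],
       [ 0.68878954,  0.53056621, -0.49403287,  0.86705716],
       [ 0.        ,  0.        ,  0.        ,  1.        ]])}
{'K': array([[323.40381594,   0.        , 258.39433864],
       [  0.        , 323.40381594, 191.51651788],
       [  0.        ,   0.        ,   1.        ]]), 'dist_coeffs': array([0.01251302, 0.        , 0.        , 0.        , 0.        ]), 'mount': array([[-9.88728983e-04, -9.52180567e-01, -3.05534271e-01,
         7.93842596e-02],
       [ 9.99999458e-01, -1.04124334e-03,  8.91300980e-06,
        -3.18543009e-04],
       [-3.26622320e-04, -3.05534096e-01,  9.52181080e-01,
        -1.43050477e-01],
       [ 0.00000000e+00,  0.00000000e+00,  0.00000000e+00,
         1.00000000e+00]])}
```

View pics/scene0.png

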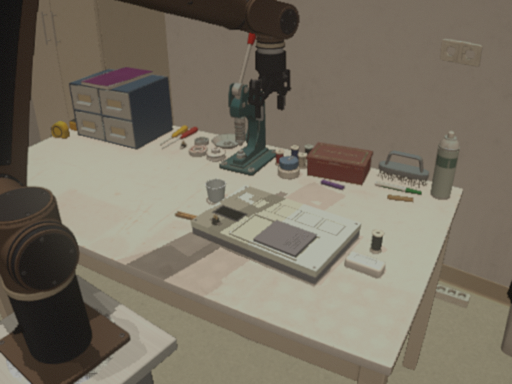

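View pics/wrist0.png

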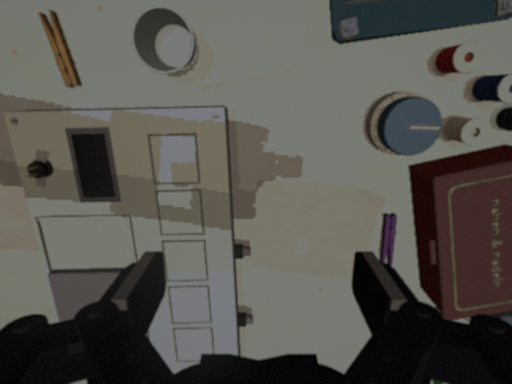

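The wrist view shows the panel on the left with its far edge to the right. The plates, from 5 to 1, are at about (174,159), (180,212), (185,260), (190,304) and (194,344). The panel's left corners are (8,114) and (226,107), and the thermostat is at (38,169). The scene view shows the soap and spool beyond the right end, and the cup and peg on the left.

```bash
cat > h.py <<'E'
import cv2,numpy as np
from scipy.spatial.transform import Rotation as R
from scipy.optimize import least_squares
from station import ctrl
def wcam(s):
    m=ctrl.camera_model("wrist");T=np.eye(4)
    q=s["tcp_rot"];T[:3,:3]=R.from_quat([q[1],q[2],q[3],q[0]]).as_matrix();T[:3,3]=s["eef_pos"]
    return m,T@m["mount"]
def scam(n="scene"):
    m=ctrl.camera_model(n);return m,np.linalg.inv(m["world_to_cam"])
def ray(c,px,z):
    m,T=c;u=cv2.undistortPoints(np.array(px,float).reshape(-1,1,2),m["K"],m["dist_coeffs"]).reshape(-1,2)
    d=np.c_[u,np.ones(len(u))]@T[:3,:3].T;o=T[:3,3]
    return o+d*((z-o[2])/d[:,2])[:,None]
def depth_pt(c,px,D):
    m,T=c;u=cv2.undistortPoints(np.array(px,float).reshape(-1,1,2),m["K"],m["dist_coeffs"]).reshape(-1,2)
    z=np.array([np.median(D[int(y)-2:int(y)+3,int(x)-2:int(x)+3]) for x,y in px])
    return (np.c_[u,np.ones(len(u))]*z[:,None])@T[:3,:3].T+T[:3,3]
def fit(P,W):
    "2D pose (x,y,yaw) taking panel points P to world W"
    f=lambda v:((R.from_euler('z',v[2]).as_matrix()[:2,:2]@np.array(P).T).T+v[:2]-W[:,:2]).ravel()
    r=least_squares(f,[.6,0,0]);return r.x,f(r.x).reshape(-1,2)*1e3
def pt(v,p): return R.from_euler('z',v[2]).as_matrix()[:2,:2]@np.array(p)+v[:2]
E
python3 - <<'E'
from h import *
np.set_printoptions(precision=4,suppress=True)
c=wcam(ctrl.observe())
px=[(174,159),(180,212),(185,260),(190,304),(194,344),(8,114),(226,107)]
P=[(.055,.12),(.055,.06),(.055,0),(.055,-.06),(.055,-.12),(-.11,.172),(.11,.172)]
W=ray(c,px,.04);print(W)
print("depth",depth_pt(c,px[:5],np.load("wrist0.npy")))
v,r=fit(P,W);print(v,np.degrees(v[2]),r)
m=ctrl.camera_model("scene")
w=lambda p,z:np.r_[pt(v,p),z]
Q=np.array([w((-.11,-.172),.04),w((.11,-.172),.04),w((-.11,.172),.04),w((-.052,-.055),.052)])
rv=cv2.Rodrigues(m["world_to_cam"][:3,:3])[0]
print(cv2.projectPoints(Q,rv,m["world_to_cam"][:3,3],m["K"],m["dist_coeffs"])[0].reshape(-1,2))
im=cv2.imread("pics/scene0.png")[165:290,165:400];cv2.imwrite("pics/sc.png",cv2.resize(im,None,fx=3.4,fy=3.4,interpolation=cv2.INTER_CUBIC))
E
```

```text
[[ 0.5853  0.0085  0.04  ]
 [ 0.5871 -0.051   0.04  ]
 [ 0.5885 -0.1107  0.04  ]
 [ 0.5904 -0.1708  0.04  ]
 [ 0.5917 -0.2306  0.04  ]
 [ 0.4238  0.0541  0.04  ]
 [ 0.6415  0.0612  0.04  ]]
depth [[ 0.5854  0.0086  0.0405]
 [ 0.5872 -0.0509  0.0402]
 [ 0.5887 -0.1101  0.0409]
 [ 0.5905 -0.1706  0.0402]
 [ 0.5919 -0.2299  0.0408]]
[ 0.5344 -0.1127  0.0215] 1.2318243870054961 [[ 1.487  -0.0767]
 [ 0.963  -0.5549]
 [ 0.8827 -0.8962]
 [ 0.2375 -0.7347]
 [ 0.2537 -0.9005]
 [-3.0415  2.801 ]
 [-0.7824  0.3619]]
[[314.4744 270.3146]
 [360.3034 222.3684]
 [189.7031 219.7976]
 [282.1132 234.4591]]
```

View pics/sc.png

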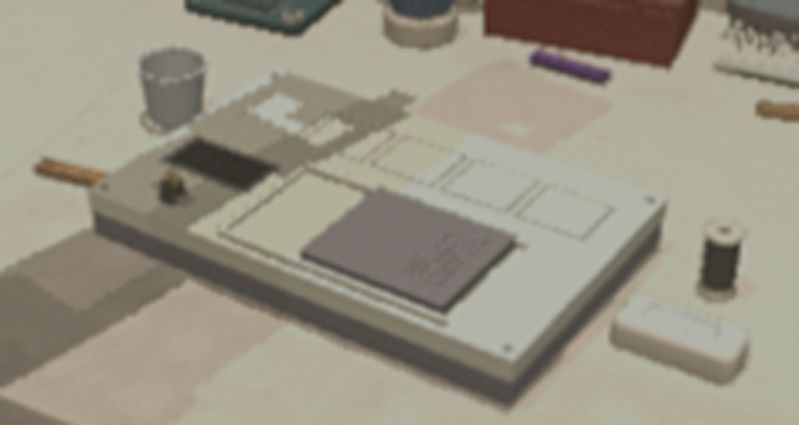

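Depth puts the plates at z≈0.0405 m, matching the text. The crop shows the door's right end at crop (515,238)–(440,305) and bare face to its right. Next: shut the gripper and go above plate 3.

```bash
python3 - <<'E'
from h import *
print(ray(scam(),[(515/3.4+165,238/3.4+165),(440/3.4+165,305/3.4+165)],.052))
E
python3 -m handwheel '[{"gripper":0},{"gripper":0,"tx":-1.4,"ty":-1.07,"tz":1},{"tx":-1.4,"ty":-1.07,"tz":2.1,"gripper":0},{"tx":-1.4,"ty":-1.07,"tz":2.1,"gripper":0},{"tx":-1.4,"ty":-1.07,"tz":2.1,"gripper":0},{"tx":-1.4,"ty":-1.07,"tz":2.1,"gripper":0},{"tx":-1.4,"ty":-1.07,"tz":2.1,"gripper":0},{"tx":-1.4,"ty":-1.07,"tz":2.1,"gripper":0},{"tx":-1.4,"ty":-1.07,"tz":2.1,"gripper":0},{"gripper":0,"tz":1},{"gripper":0},{"gripper":0},{"gripper":0}]'
```

```text
[[ 0.52619649 -0.23266625  0.052     ]
 [ 0.43568818 -0.23264277  0.052     ]]invalid input at $[0]: expected keys tx, ty, tz, wx, wy, wz, gripper
```

```bash
python3 -m handwheel '[{"tx":0,"ty":0,"tz":0,"wx":0,"wy":0,"wz":0,"gripper":0},{"tx":-1.4,"ty":-1.07,"tz":1,"wx":0,"wy":0,"wz":0,"gripper":0},{"tx":-1.4,"ty":-1.07,"tz":2.1,"wx":0,"wy":0,"wz":0,"gripper":0},{"tx":-1.4,"ty":-1.07,"tz":2.1,"wx":0,"wy":0,"wz":0,"gripper":0},{"tx":-1.4,"ty":-1.07,"tz":2.1,"wx":0,"wy":0,"wz":0,"gripper":0},{"tx":-1.4,"ty":-1.07,"tz":2.1,"wx":0,"wy":0,"wz":0,"gripper":0},{"tx":-1.4,"ty":-1.07,"tz":2.1,"wx":0,"wy":0,"wz":0,"gripper":0},{"tx":-1.4,"ty":-1.07,"tz":2.1,"wx":0,"wy":0,"wz":0,"gripper":0},{"tx":-1.4,"ty":-1.07,"tz":2.1,"wx":0,"wy":0,"wz":0,"gripper":0},{"tx":0,"ty":0,"tz":1,"wx":0,"wy":0,"wz":0,"gripper":0},{"tx":0,"ty":0,"tz":0,"wx":0,"wy":0,"wz":0,"gripper":0},{"tx":0,"ty":0,"tz":0,"wx":0,"wy":0,"wz":0,"gripper":0},{"tx":0,"ty":0,"tz":0,"wx":0,"wy":0,"wz":0,"gripper":0}]'
```

```text
clock: 1.18
eef_pos: [0.5909, -0.1117, 0.0658]
tcp_rot: [0.001, 0.707, 0.707, 0.001]
contact_force: [0.2, -0.3, 1.3]
gripper_width: -0.0001
finger_force: 0.0
```

```bash
python3 -m handwheel '[{"tx":0,"ty":0,"tz":1.1,"wx":0,"wy":0,"wz":0,"gripper":0},{"tx":0,"ty":0,"tz":1.1,"wx":0,"wy":0,"wz":0,"gripper":0},{"tx":0,"ty":0,"tz":0,"wx":0,"wy":0,"wz":0,"gripper":0},{"tx":0,"ty":0,"tz":0.1,"wx":0,"wy":0,"wz":0,"gripper":0},{"tx":0,"ty":0,"tz":0.1,"wx":0,"wy":0,"wz":0,"gripper":0},{"tx":0,"ty":0,"tz":0.0,"wx":0,"wy":0,"wz":0,"gripper":0},{"tx":0,"ty":0,"tz":0.0,"wx":0,"wy":0,"wz":0,"gripper":0},{"tx":0,"ty":0,"tz":0.0,"wx":0,"wy":0,"wz":0,"gripper":0}]'
```

```text
clock: 1.85
eef_pos: [0.5895, -0.112, 0.0405]
tcp_rot: [0.0, 0.707, 0.707, 0.0]
contact_force: [0.7, 1.1, 0.2]
gripper_width: 0.0
finger_force: 0.0
```

```bash
python3 -m handwheel '[{"tx":0,"ty":0,"tz":0.1,"wx":0,"wy":0,"wz":0,"gripper":0},{"tx":0,"ty":0,"tz":0.0,"wx":0,"wy":0,"wz":0,"gripper":0},{"tx":0,"ty":0,"tz":0.0,"wx":0,"wy":0,"wz":0,"gripper":0}]'
```

```text
clock: 2.1
eef_pos: [0.5897, -0.1121, 0.0401]
tcp_rot: [0.0, 0.707, 0.707, 0.0]
contact_force: [-2.7, 0.5, 3.5]
gripper_width: -0.0002
finger_force: 2.3
```

```bash
python3 -m handwheel '[{"tx":0,"ty":0,"tz":0.1,"wx":0,"wy":0,"wz":0,"gripper":0},{"tx":0,"ty":0,"tz":0.0,"wx":0,"wy":0,"wz":0,"gripper":0},{"tx":0,"ty":0,"tz":0.0,"wx":0,"wy":0,"wz":0,"gripper":0}]'
```

```text
clock: 2.35
eef_pos: [0.5897, -0.1121, 0.0401]
tcp_rot: [-0.0, 0.707, 0.707, -0.0]
contact_force: [-3.0, 1.3, 9.1]
gripper_width: -0.0
finger_force: 4.8
```

Plate 3 is rigid: 9 N and no travel. Stiffness is about 5.6 N/mm, so it's safe to repeat the same command depth on plate 2.

```bash
python3 -m handwheel '[{"tx":0,"ty":0,"tz":-0.8,"wx":0,"wy":0,"wz":0,"gripper":0},{"tx":-1.5,"ty":0.04,"tz":0,"wx":0,"wy":0,"wz":0,"gripper":0},{"tx":-1.5,"ty":0.04,"tz":0,"wx":0,"wy":0,"wz":0,"gripper":0},{"tx":-1.5,"ty":0.04,"tz":0,"wx":0,"wy":0,"wz":0,"gripper":0},{"tx":-1.5,"ty":0.04,"tz":0,"wx":0,"wy":0,"wz":0,"gripper":0},{"tx":0,"ty":0,"tz":0,"wx":0,"wy":0,"wz":0,"gripper":0},{"tx":0,"ty":0,"tz":0.3,"wx":0,"wy":0,"wz":0,"gripper":0},{"tx":0,"ty":0,"tz":0.2,"wx":0,"wy":0,"wz":0,"gripper":0},{"tx":0,"ty":0,"tz":0.1,"wx":0,"wy":0,"wz":0,"gripper":0},{"tx":0,"ty":0,"tz":0.1,"wx":0,"wy":0,"wz":0,"gripper":0},{"tx":0,"ty":0,"tz":0.1,"wx":0,"wy":0,"wz":0,"gripper":0},{"tx":0,"ty":0,"tz":0,"wx":0,"wy":0,"wz":0,"gripper":0},{"tx":0,"ty":0,"tz":0,"wx":0,"wy":0,"wz":0,"gripper":0}]'
```

```text
clock: 3.43
eef_pos: [0.5907, -0.172, 0.0401]
tcp_rot: [-0.0, 0.706, 0.708, -0.001]
contact_force: [-5.3, -1.0, 9.9]
gripper_width: -0.0001
finger_force: 4.8
```

Plate 2 is rigid. On to plate 1.

```bash
python3 -m handwheel '[{"tx":0,"ty":0,"tz":-0.8,"wx":0,"wy":0,"wz":0,"gripper":0},{"tx":-1.5,"ty":0.04,"tz":0,"wx":0,"wy":0,"wz":0,"gripper":0},{"tx":-1.5,"ty":0.04,"tz":0,"wx":0,"wy":0,"wz":0,"gripper":0},{"tx":-1.5,"ty":0.04,"tz":0,"wx":0,"wy":0,"wz":0,"gripper":0},{"tx":-1.5,"ty":0.04,"tz":0,"wx":0,"wy":0,"wz":0,"gripper":0},{"tx":0,"ty":0,"tz":0,"wx":0,"wy":0,"wz":0,"gripper":0},{"tx":0,"ty":0,"tz":0.3,"wx":0,"wy":0,"wz":0,"gripper":0},{"tx":0,"ty":0,"tz":0.2,"wx":0,"wy":0,"wz":0,"gripper":0},{"tx":0,"ty":0,"tz":0.1,"wx":0,"wy":0,"wz":0,"gripper":0},{"tx":0,"ty":0,"tz":0.1,"wx":0,"wy":0,"wz":0,"gripper":0},{"tx":0,"ty":0,"tz":0.1,"wx":0,"wy":0,"wz":0,"gripper":0},{"tx":0,"ty":0,"tz":0,"wx":0,"wy":0,"wz":0,"gripper":0},{"tx":0,"ty":0,"tz":0,"wx":0,"wy":0,"wz":0,"gripper":0}]'
```

```text
clock: 4.52
eef_pos: [0.5923, -0.2318, 0.0401]
tcp_rot: [-0.0, 0.707, 0.708, -0.001]
contact_force: [-5.3, 0.5, 9.5]
gripper_width: 0.0001
finger_force: 4.5
```

Plate 1 is rigid. Next is plate 4: y +18 cm, x −0.5 cm.

```bash
python3 -m handwheel '[{"tx":0,"ty":0,"tz":-0.8,"wx":0,"wy":0,"wz":0,"gripper":0},{"tx":1.5,"ty":-0.04,"tz":0,"wx":0,"wy":0,"wz":0,"gripper":0},{"tx":3.0,"ty":-0.08,"tz":0,"wx":0,"wy":0,"wz":0,"gripper":0},{"tx":3.0,"ty":-0.08,"tz":0,"wx":0,"wy":0,"wz":0,"gripper":0},{"tx":3.0,"ty":-0.08,"tz":0,"wx":0,"wy":0,"wz":0,"gripper":0},{"tx":3.0,"ty":-0.08,"tz":0,"wx":0,"wy":0,"wz":0,"gripper":0},{"tx":3.0,"ty":-0.08,"tz":0,"wx":0,"wy":0,"wz":0,"gripper":0},{"tx":1.5,"ty":-0.04,"tz":0,"wx":0,"wy":0,"wz":0,"gripper":0},{"tx":0,"ty":0,"tz":0,"wx":0,"wy":0,"wz":0,"gripper":0},{"tx":0,"ty":0,"tz":0,"wx":0,"wy":0,"wz":0,"gripper":0},{"tx":0,"ty":0,"tz":0.3,"wx":0,"wy":0,"wz":0,"gripper":0},{"tx":0,"ty":0,"tz":0.2,"wx":0,"wy":0,"wz":0,"gripper":0},{"tx":0,"ty":0,"tz":0.1,"wx":0,"wy":0,"wz":0,"gripper":0},{"tx":0,"ty":0,"tz":0.1,"wx":0,"wy":0,"wz":0,"gripper":0},{"tx":0,"ty":0,"tz":0.1,"wx":0,"wy":0,"wz":0,"gripper":0},{"tx":0,"ty":0,"tz":0,"wx":0,"wy":0,"wz":0,"gripper":0},{"tx":0,"ty":0,"tz":0,"wx":0,"wy":0,"wz":0,"gripper":0}]'
```

```text
clock: 5.93
eef_pos: [0.588, -0.0524, 0.0383]
tcp_rot: [0.0, 0.707, 0.707, 0.0]
contact_force: [-0.1, -0.3, 0.7]
gripper_width: -0.0001
finger_force: 0.3
```

Plate 4 gives: z is 38.3 mm against 40.1 mm on the blanks. Press it home.

```bash
python3 -m handwheel '[{"tx":0,"ty":0,"tz":0.1,"wx":0,"wy":0,"wz":0,"gripper":0},{"tx":0,"ty":0,"tz":0.1,"wx":0,"wy":0,"wz":0,"gripper":0},{"tx":0,"ty":0,"tz":0.1,"wx":0,"wy":0,"wz":0,"gripper":0},{"tx":0,"ty":0,"tz":0.1,"wx":0,"wy":0,"wz":0,"gripper":0},{"tx":0,"ty":0,"tz":0.1,"wx":0,"wy":0,"wz":0,"gripper":0},{"tx":0,"ty":0,"tz":0.1,"wx":0,"wy":0,"wz":0,"gripper":0},{"tx":0,"ty":0,"tz":0,"wx":0,"wy":0,"wz":0,"gripper":0},{"tx":0,"ty":0,"tz":0,"wx":0,"wy":0,"wz":0,"gripper":0}]'
```

```text
clock: 6.6
eef_pos: [0.5881, -0.0522, 0.034]
tcp_rot: [0.0, 0.707, 0.707, -0.0]
contact_force: [-4.5, -1.5, 9.8]
gripper_width: -0.0002
finger_force: 5.1
```

Plate 4 is home: z is 34.0 mm, 6.1 mm of travel, 9.8 N against the stop. Hold briefly, rise, and go to the right of the door end.

```bash
python3 -m handwheel '[{"tx":0,"ty":0,"tz":0,"wx":0,"wy":0,"wz":0,"gripper":0},{"tx":0,"ty":0,"tz":0,"wx":0,"wy":0,"wz":0,"gripper":0},{"tx":0,"ty":0,"tz":-2.5,"wx":0,"wy":0,"wz":0,"gripper":0},{"tx":0,"ty":0,"tz":-2.5,"wx":0,"wy":0,"wz":0,"gripper":0},{"tx":-3,"ty":-1.5,"tz":0,"wx":0,"wy":0,"wz":0,"gripper":0},{"tx":-3,"ty":-1.5,"tz":0,"wx":0,"wy":0,"wz":0,"gripper":0},{"tx":-3,"ty":-1.5,"tz":0,"wx":0,"wy":0,"wz":0,"gripper":0},{"tx":-3,"ty":-1.5,"tz":0,"wx":0,"wy":0,"wz":0,"gripper":0},{"tx":-3,"ty":-1.5,"tz":0,"wx":0,"wy":0,"wz":0,"gripper":0},{"tx":-3,"ty":-1.5,"tz":0,"wx":0,"wy":0,"wz":0,"gripper":0},{"tx":-3,"ty":-1.5,"tz":0,"wx":0,"wy":0,"wz":0,"gripper":0},{"tx":0,"ty":0,"tz":0,"wx":0,"wy":0,"wz":0,"gripper":0},{"tx":0,"ty":0,"tz":0,"wx":0,"wy":0,"wz":0,"gripper":0},{"tx":0,"ty":0,"tz":0,"wx":0,"wy":0,"wz":0,"gripper":0}]'
python3 - <<'E'
from h import *
s=ctrl.observe();c=wcam(s)
p,d=ctrl.read_camera("wrist");cv2.imwrite("pics/w1.png",cv2.cvtColor(p,cv2.COLOR_RGB2BGR));np.save("w1.npy",d)
E
```

```text
clock: 7.77
eef_pos: [0.4827, -0.2613, 0.0818]
tcp_rot: [-0.001, 0.707, 0.707, 0.0]
contact_force: [0.8, 1.0, 0.5]
gripper_width: 0.0002
finger_force: 0.0
```

View pics/w1.png

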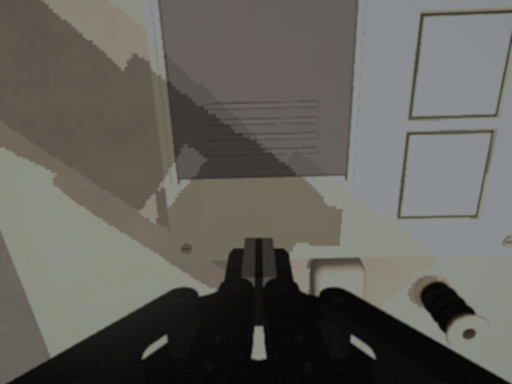

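The door's right edge runs from (178,180) to (347,177), its middle near (262,179). The shut fingertips at (259,250) stand right of it, over bare face.

```bash
python3 - <<'E'
from h import *
print(ray(wcam(ctrl.observe()),[(178,181),(262,179.5),(347,178)],.052))
E
python3 -m handwheel '[{"tx":0,"ty":0,"tz":1.5,"wx":0,"wy":0,"wz":0,"gripper":0},{"tx":0,"ty":0,"tz":1.4,"wx":0,"wy":0,"wz":0,"gripper":0},{"tx":0,"ty":0,"tz":0.7,"wx":0,"wy":0,"wz":0,"gripper":0},{"tx":0,"ty":0,"tz":0,"wx":0,"wy":0,"wz":0,"gripper":0},{"tx":0,"ty":0,"tz":0,"wx":0,"wy":0,"wz":0,"gripper":0}]'
```

```text
[[ 0.43798773 -0.23073667  0.052     ]
 [ 0.48462587 -0.22988795  0.052     ]
 [ 0.53167102 -0.22905387  0.052     ]]
clock: 8.23
eef_pos: [0.483, -0.2609, 0.0459]
tcp_rot: [-0.001, 0.707, 0.708, 0.0]
contact_force: [-0.4, 0.1, -0.5]
gripper_width: -0.0001
finger_force: 0.0
```

```bash
python3 -m handwheel '[{"tx":0.8,"ty":0,"tz":0,"wx":0,"wy":0,"wz":0,"gripper":0},{"tx":0.6,"ty":0,"tz":0,"wx":0,"wy":0,"wz":0,"gripper":0},{"tx":0.4,"ty":0,"tz":0,"wx":0,"wy":0,"wz":0,"gripper":0},{"tx":0.3,"ty":0,"tz":0,"wx":0,"wy":0,"wz":0,"gripper":0},{"tx":0.3,"ty":0,"tz":0,"wx":0,"wy":0,"wz":0,"gripper":0},{"tx":0.3,"ty":0,"tz":0,"wx":0,"wy":0,"wz":0,"gripper":0},{"tx":0.3,"ty":0,"tz":0,"wx":0,"wy":0,"wz":0,"gripper":0}]'
```

```text
clock: 8.82
eef_pos: [0.483, -0.2326, 0.0469]
tcp_rot: [0.001, 0.707, 0.707, -0.0]
contact_force: [-1.7, -4.5, 0.7]
gripper_width: -0.0002
finger_force: 1.9
```

It's sliding at about 4.5 N. Keep pushing.

```bash
python3 -m handwheel '[{"tx":0.4,"ty":-0.01,"tz":0,"wx":0,"wy":0,"wz":0,"gripper":0},{"tx":0.4,"ty":-0.01,"tz":0.05,"wx":0,"wy":0,"wz":0,"gripper":0},{"tx":0.4,"ty":-0.01,"tz":0.05,"wx":0,"wy":0,"wz":0,"gripper":0},{"tx":0.4,"ty":-0.01,"tz":0,"wx":0,"wy":0,"wz":0,"gripper":0},{"tx":0.4,"ty":-0.01,"tz":0,"wx":0,"wy":0,"wz":0,"gripper":0},{"tx":0.4,"ty":-0.01,"tz":0,"wx":0,"wy":0,"wz":0,"gripper":0},{"tx":0.4,"ty":-0.01,"tz":0,"wx":0,"wy":0,"wz":0,"gripper":0},{"tx":0.4,"ty":-0.01,"tz":0,"wx":0,"wy":0,"wz":0,"gripper":0},{"tx":0.4,"ty":-0.01,"tz":0,"wx":0,"wy":0,"wz":0,"gripper":0},{"tx":0.3,"ty":-0.01,"tz":0,"wx":0,"wy":0,"wz":0,"gripper":0},{"tx":0,"ty":0,"tz":0,"wx":0,"wy":0,"wz":0,"gripper":0}]'
```

```text
clock: 9.73
eef_pos: [0.4818, -0.1921, 0.0452]
tcp_rot: [-0.0, 0.707, 0.707, 0.0]
contact_force: [0.7, -1.7, 2.1]
gripper_width: 0.0
finger_force: 1.0
```

```bash
python3 -m handwheel '[{"tx":0.2,"ty":0,"tz":0,"wx":0,"wy":0,"wz":0,"gripper":0},{"tx":0.1,"ty":0,"tz":0,"wx":0,"wy":0,"wz":0,"gripper":0},{"tx":0.1,"ty":0,"tz":0,"wx":0,"wy":0,"wz":0,"gripper":0},{"tx":0,"ty":0,"tz":0,"wx":0,"wy":0,"wz":0,"gripper":0},{"tx":0,"ty":0,"tz":0,"wx":0,"wy":0,"wz":0,"gripper":0}]'
```

```text
clock: 10.15
eef_pos: [0.4817, -0.1888, 0.0452]
tcp_rot: [-0.0, 0.707, 0.707, 0.0]
contact_force: [0.8, -1.4, 1.1]
gripper_width: 0.0001
finger_force: 1.3
```

```bash
python3 -m handwheel '[{"tx":0.1,"ty":0,"tz":0,"wx":0,"wy":0,"wz":0,"gripper":0},{"tx":0.1,"ty":0,"tz":0,"wx":0,"wy":0,"wz":0,"gripper":0},{"tx":0.1,"ty":0,"tz":0,"wx":0,"wy":0,"wz":0,"gripper":0},{"tx":0.1,"ty":0,"tz":0,"wx":0,"wy":0,"wz":0,"gripper":0},{"tx":0,"ty":0,"tz":0,"wx":0,"wy":0,"wz":0,"gripper":0},{"tx":0,"ty":0,"tz":0,"wx":0,"wy":0,"wz":0,"gripper":0}]'
```

```text
clock: 10.65
eef_pos: [0.4817, -0.1864, 0.0453]
tcp_rot: [0.001, 0.707, 0.708, -0.001]
contact_force: [-0.3, -8.3, -0.8]
gripper_width: -0.0002
finger_force: 4.0
```

The push stalled at 8.3 N, where the stop was expected. Back off, rise and look.

```bash
python3 -m handwheel '[{"tx":-1,"ty":0,"tz":0,"wx":0,"wy":0,"wz":0,"gripper":0},{"tx":-1,"ty":0,"tz":-1,"wx":0,"wy":0,"wz":0,"gripper":0},{"tx":-1,"ty":0,"tz":-2.5,"wx":0,"wy":0,"wz":0,"gripper":0},{"tx":0,"ty":0,"tz":-2.5,"wx":0,"wy":0,"wz":0,"gripper":0},{"tx":0,"ty":0,"tz":-2.5,"wx":0,"wy":0,"wz":0,"gripper":0},{"tx":0,"ty":0,"tz":-2.5,"wx":0,"wy":0,"wz":0,"gripper":0},{"tx":0,"ty":0,"tz":-2,"wx":0,"wy":0,"wz":0,"gripper":0},{"tx":0,"ty":0,"tz":0,"wx":0,"wy":0,"wz":0,"gripper":0},{"tx":0,"ty":0,"tz":0,"wx":0,"wy":0,"wz":0,"gripper":0},{"tx":0,"ty":0,"tz":0,"wx":0,"wy":0,"wz":0,"gripper":0}]'
python3 - <<'E'
from h import *
p,d=ctrl.read_camera("wrist");cv2.imwrite("pics/w2.png",cv2.cvtColor(p,cv2.COLOR_RGB2BGR));np.save("w2.npy",d)
E
```

```text
clock: 11.48
eef_pos: [0.4809, -0.2144, 0.1741]
tcp_rot: [-0.001, 0.707, 0.707, 0.0]
contact_force: [0.4, 0.8, 0.7]
gripper_width: -0.0
finger_force: 0.0
```

View pics/w2.png

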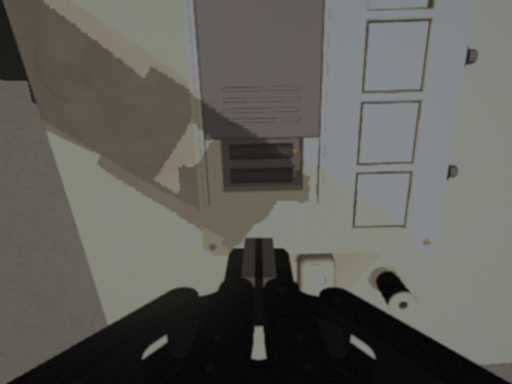

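The battery bay at (262,163) is uncovered and the door's end now lies at row 138. Check its position, then hand in.

```bash
python3 - <<'E'
from h import *
y=ray(wcam(ctrl.observe()),[(262,138.5)],.052);print(y, "travel",y[0,1]+.2299)
if y[0,1]+.2299>.0515: print(ctrl.hand_in())
E
```

```text
[[ 0.48294458 -0.17395954  0.052     ]] travel 0.05594046092991897
the job is handed in; nothing more can be done
None
```

The job is handed in: plate 4 was the concealed catch and I pressed it fully home (about 6 mm). I then pushed the battery door open to its stop, about 55 mm by the wrist camera, and never pressed or pushed with more than about 10 N in any reading.

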